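# Spray the glass test slide and hold it up to drain, label end high

## Robot

A 7-joint arm with a two-finger parallel gripper is mounted at the origin on the work surface. World frame = base frame: x ahead of the robot, y to its left, z up, the work surface at z = 0. Lengths are in m, angles in rad, forces in N, time in s.
With the tool pointing down it reaches from about 0.425 to 0.925 m from the base axis. Payload 6.8 kg.
Tool frame: the origin (TCP) lies at the very end of the fingers, on their centre line; the grasp point (between the pads) lies 19 mm behind it; z points along the fingers, y is the line along which they close (so a half turn about z gives the same grasp; the last joint's range is limited). The gripper opens to 85 mm and grips with 20 to 120 N. Pads are 22 mm wide; open, the fingers measure 114 mm over their backs; the gripper's body (76 mm by 85 mm) begins 54 mm behind the grasp point. The pads swing forward as they close: fully open they stand 13 mm farther back than shut.
Start: joints at [-1.234, 0.477, 0.022, 1.555, -0.011, 1.109, -0.083], TCP at [0.29, 0.609, 0.231] pointing down, gripper open.
Joint ranges: [-2.96, 2.96], [-0.34, 2.1], [-1.41, 1.46], [0.24, 2.44], [-1.37, 4.51], [0.17, 1.92], [-2.96, 2.96]. Speed limits (rad/s): [2.39, 2.39, 3.14, 3.14, 3.14, 3.14, 3.14].

## Interface

Orientations are given as a rotation vector (axis times angle).
In Python, from bench import get_obs, viewer, r gives the robot as it stands. The module is installed in compiled form; this text tells all that it offers.
- The arm moves only by the tool play_rows, never from a script. Its argument "commands" is a list that holds one entry, the list of rows, each a list of 5 numbers: the gripper's target within -1 to 1 (shut at 1, half-way at 0, fully open at -1), then the shift along the tool's x, y, z scaled (see below), then the turn about the tool's z scaled (see below). A call has 1 to 12 rows; each row is the pose to reach, as a shift and turn from the pose commanded when the call began, along the tool's axes at that moment; what a row does not reach only later rows make up. The controller multiplies each number of a shift by 0.2 m and each number of a turn by pi/2 rad. A row lasts 1/12 s, in which the tool goes at most 41.7 mm and 7.16 degrees, less where a joint would pass 70% of its speed; a pose out of reach is approached as far as the arm can. A call with a number of a shift or a turn outside -1 to 1 is refused whole. A call with a gripper value outside its range is refused whole. The fingers move at their own pace and stop on an object; "grip_force" is the grip in N (left out, the last holds). Time passes only in rows, so rows that repeat a pose let the fingers close. It gives the time, the measured TCP pose, the force, the opening and the grip force at its end, in the units of the state.
- get_obs(): the state, without advancing time (a new reading comes with each control period).
- viewer.grab_frame(name): name is "scene" or "top" or "wrist"; returns a dict with "pixels" (420x560x3 uint8, red, green, blue), "fovy" (degrees; the focal length in pixels is half the picture's height over the tangent of half this angle, whatever the lens; pixels are square), "cx", "cy" (the principal point, pixels), "distortion" ([k1, k2, p1, p2, k3] as OpenCV has them; the pictures are not rectified), "world_to_cam" (4x4, takes a point from world to camera coordinates); the wrist camera has in their place "hand_eye" (4x4, takes a point from camera to tool coordinates, whose origin is the TCP and whose axes are the flange's). Camera axes: x right, y up, looking along -z (the intrinsics and any distortion apply to the point x, -y, -z); pixel columns grow to the right and rows downward; lengths in m; the calibration is good to about 2 mm. A picture is of the moment at which its call begins: read the wrist's pose just before it. There is no depth.
- r.hand_in(): hands the job in; it is judged then, once.
Trained networks look in a picture, given as the dict that the camera call returned (one of the last four; its "shot" number tells which), for a name from the list of things; names that differ only in an ending like _2 or _b are one class to them, and where a whole thing is asked for, a point or a joint stands for the part that bears it (a point fixed in the world has none). Each returns a list of dicts, best first, with "score" (0 to 1); they miss things now and then, are a little off and sometimes report something else, mostly with a low value. They report only what shows in the picture. A call takes as long as a camera call. They do not tell look-alikes from the thing itself.
- viewer.trace(picture, thing): "pixels" (420x560 bool, what is visible of it) and "rect" ([left, top, right, bottom] in pixels, round what is visible of it).
The state is a dict: "clock": time; "joints": joint angles; "qvel": joint speeds; "tau": joint torques, N m; "tcp_pos": TCP position; "orientation": TCP orientation; "contact_force": force on the tool from outside, world axes, zero at the start; "moment": the same for the moment, N m; "grip_width": finger opening in m; "gripper_force": force on a finger pad.
Only numpy, scipy, OpenCV 4.12 (cv2) and the standard library are available. Lean on these libraries where they do the work, as an engineer would, in place of code of your own. Each camera call takes 0.05 s, during which the arm holds its last target. There are 200 camera calls.

## Task

Press the spray cap of the clamped cleaner canister fully down for a moment and let it spring back, while the glass slide still lies on its rest in front of the nozzle. Then pick the slide up, find its label end (both ends are frosted, but only the label end has a small notch cut out of one corner) and hold the slide over the black drip tray with the label end up: sloping at about 40 degrees, level from side to side, the face that was up still up, its low end a few centimetres above the tray's floor and inside the tray's outline, so that it drains away from the label. Finish while holding it still there, touching only the gripper, and do not drop it or disturb the jar, screwdriver or circuit board.

Things in the scene. Friction and masses are not known exactly. Their poses are not given: they have to be found in the camera images.
- cap (a joint): white spray cap of the canister, in m: 0 = up (sprung back), 0.006 = fully down. Spring: about 2 N to start, 4.2 N at the bottom, then a rigid stop; it springs back by itself.
- cap_top (a point): centre of the cap's flat round top (30 mm across, 163 mm above the bench when up); goes down with the cap.
- canister: aluminium cleaner canister with a paper band, 54 mm across, 134 mm high without the cap, on a 90 x 90 x 8 mm dark steel foot fixed to the bench. Origin: underside centre on the bench; z up; its x axis is the way the nozzle points, towards the rest 160 to 190 mm away.
- rest: fixed post that carries the slide: foot 68 mm across and 6 mm high, steel stem 20 mm across, black rubber top 30 mm across whose upper face is 50 mm above the bench. Origin: underside centre on the bench.
- slide: loose glass slide 90 x 50 x 5 mm, about 56 g, lying flat and centred (within 4 mm) on the rest, any way round. Clear middle, white frosted band 16 mm long at both ends; 12 x 12 mm square notch in one corner of the label end. Origin: centre of the underside; x along the length to the notched label end, y along the width (notch at the +x +y corner), z out of the face that starts up.
- slide_mid (a point): the middle of the slide, 2.5 mm above its underside.
- label_end (a point): middle of the slide's notched end edge, 45 mm from slide_mid along the slide's +x.
- plain_end (a point): middle of the slide's other end edge (no notch), 45 mm from slide_mid along the slide's -x; the end to hold low.
- drip_tray: black plastic drip tray fixed to the bench, 120 (x) x 160 (y) x 18 mm high, open on top, walls and floor 4 to 5 mm. Origin: underside centre.
- drip_tray_in (a point): centre of the drip tray's inner floor.
- flux_jar: bystander: small amber jar with a black lid, 48 mm across, 50 mm high, loose; leave it alone.
- screwdriver: bystander: screwdriver with a black handle lying on the bench, about 150 mm long, loose; leave it alone.
- board: bystander: green circuit board 90 x 50 mm, parts up to 12 mm high, loose; leave it alone.
There are look-alikes about, which are no part of the job. Several things have the shape of the slide; the one meant has the colours described above.

How it is judged:
By the outcome, as a careful person would: the job done as asked, in the order asked, and still so for the second after the job is handed in, while the arm keeps its last pose, push and grip.
It also fails if it takes over 48 s, if anything falls off the work surface, if the arm or the gripper's body presses on something with over 40 N, if the wrist force passes 120 N, or if a joint passes its speed limit or range.

## Working session

There is one attempt and no reset: what is moved stays moved. The work goes in short steps, Python scripts to look and compute and a tool call to move; the robot and the scene stay as the last step left them, time stands still between calls to the robot, and variables do not carry over. Pictures are saved under pics/ and viewed, at most 10 in all, crops included, and the job is handed in when it is done.

Besides the shell and the picture viewer there is one more tool, called in YAML: its name, and indented under it one key for each argument. play_rows: Moves the arm, as the interface text tells. Shifts and turns lie within -1 to 1; 1 stands for 0.2 m of shift or pi/2 rad of turn. Its arguments: {"type":"object","properties":{"commands":{"type":"array","items":{"type":"array","items":{"type":"array","items":{"type":"number","minimum":-1,"maximum":1}}}},"grip_force":{"type":"number"}},"required":["commands"]}

```bash
mkdir -p pics
cat > h.py <<'E'
import numpy as np, cv2
from scipy.spatial.transform import Rotation as R
from bench import get_obs, viewer, r
def cam(p, obs=None):
    f=210/np.tan(np.radians(p["fovy"])/2)
    K=np.array([[f,0,p["cx"]],[0,f,p["cy"]],[0,0,1.]])
    if "world_to_cam" in p: W=np.array(p["world_to_cam"])
    else:
        T=np.eye(4);T[:3,:3]=R.from_rotvec(obs["orientation"]).as_matrix();T[:3,3]=obs["tcp_pos"]
        W=np.linalg.inv(T@np.array(p["hand_eye"]))
    return K,np.array(p["distortion"],float),np.diag([1,-1,-1,1.])@W
def pix2plane(p,uv,z,obs=None):
    K,d,W=cam(p,obs)
    q=cv2.undistortPoints(np.array(uv,float).reshape(-1,1,2),K,d).reshape(-1,2)
    D=np.c_[q,np.ones(len(q))]@W[:3,:3]; o=-W[:3,:3].T@W[:3,3]
    return (o+D*((z-o[2])/D[:,2])[:,None])[:,:2]
def proj(p,X,obs=None):
    K,d,W=cam(p,obs)
    return cv2.projectPoints(np.array(X,float).reshape(-1,1,3),cv2.Rodrigues(W[:3,:3])[0],W[:3,3],K,d)[0].reshape(-1,2)
def save(p,n): cv2.imwrite(f"pics/{n}.png",p["pixels"][:,:,::-1])
E
python3 - <<'E'
from h import *
o=get_obs(); print({k:np.round(v,3) for k,v in o.items()}); print(R.from_rotvec(o["orientation"]).as_matrix().round(3))
P={n:viewer.grab_frame(n) for n in("scene","top")}
cv2.imwrite("pics/a.png",P["scene"]["pixels"][:,:,::-1]);save(P["top"],"b")
Z=dict(cap_top=.163,canister=.134,rest=.05,slide=.055,drip_tray=.018,flux_jar=.05,board=.01,screwdriver=.01)
for n,p in P.items():
  for t,z in Z.items():
    for m in viewer.trace(p,t)[:3]:
      c=np.argwhere(m["pixels"]).mean(0)[::-1]
      print(n,t,round(m["score"],2),c.round(),np.round(m["rect"]),pix2plane(p,c,z).round(3)[0])
E
```

```text
{'clock': np.float64(0.0), 'joints': array([-1.234,  0.478,  0.022,  1.556, -0.012,  1.109, -0.083]), 'qvel': array([-0.   , -0.001,  0.001,  0.001, -0.   ,  0.   ,  0.001]), 'tau': array([-0.0000e+00, -5.9646e+01,  1.6080e+00, -2.8119e+01,  1.2000e-02,
        9.0000e-03, -0.0000e+00]), 'tcp_pos': array([0.29 , 0.609, 0.23 ]), 'orientation': array([-6.930e-01, -3.064e+00,  3.000e-03]), 'contact_force': array([ 0.734,  0.74 , -0.184]), 'moment': array([ 0.067, -0.032,  0.024]), 'gripper_force': np.float64(0.0), 'grip_width': np.float64(0.086)}
[[-0.903  0.43  -0.001]
 [ 0.43   0.903 -0.002]
 [-0.    -0.002 -1.   ]]
scene cap_top 0.42 [386. 167.] [376. 158. 393. 171.] [0.568 0.26 ]
scene canister 0.84 [381. 198.] [358. 163. 403. 227.] [0.644 0.198]
scene rest 0.83 [324. 224.] [314. 218. 336. 231.] [0.585 0.08 ]
scene rest 0.44 [386. 166.] [377. 162. 392. 171.] [0.42  0.378]
scene rest 0.33 [325. 209.] [309. 198. 341. 216.] [0.529 0.112]
scene slide 0.87 [325. 209.] [308. 201. 342. 218.] [0.536 0.108]
scene slide 0.82 [297. 195.] [282. 189. 312. 207.] [0.45 0.07]
scene slide 0.73 [350.
[... 477 characters left out ...]
1. 207.] [124. 202. 140. 216.] [0.553 0.269]
top canister 0.9 [149. 210.] [124. 188. 172. 232.] [0.549 0.24 ]
top rest 0.32 [325. 137.] [310. 118. 340. 156.] [ 0.732 -0.149]
top slide 0.75 [268. 189.] [251. 172. 285. 212.] [ 0.604 -0.016]
top slide 0.69 [218. 280.] [196. 266. 235. 295.] [0.389 0.1  ]
top slide 0.67 [214. 218.] [199. 199. 234. 235.] [0.533 0.112]
top drip_tray 0.74 [371. 226.] [339. 204. 405. 252.] [ 0.521 -0.265]
top drip_tray 0.71 [213. 219.] [197. 199. 232. 240.] [0.534 0.119]
top flux_jar 0.58 [258. 132.] [249. 122. 267. 144.] [0.741 0.012]
top board 0.7 [325. 136.] [308. 117. 341. 158.] [ 0.742 -0.152]
top screwdriver 0.9 [441. 294.] [409. 270. 457. 305.] [ 0.358 -0.439]
```

View pics/a.png

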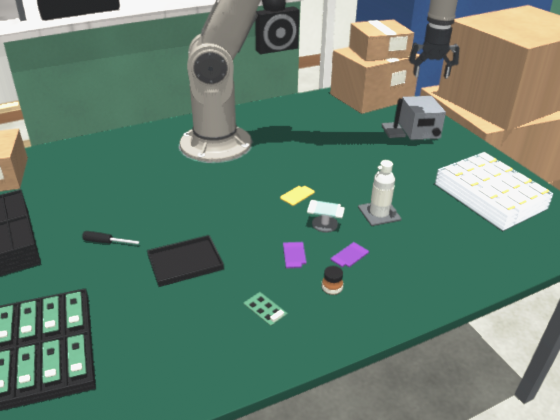

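View pics/b.png

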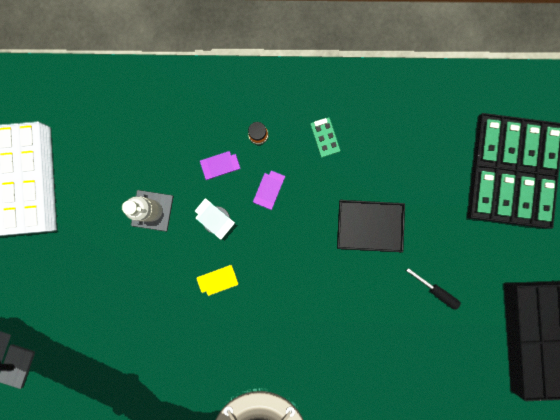

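Candidates for the slide (top view): white (214,218), purple (219,165) and (268,189), yellow (218,280). Only the white/clear one, on the rest in front of the canister (149,210), fits. The tray is at (371,226). I'll move above for a close look.

play_rows:
  commands:
    - [[1, -0.3, -0.2, -0.25, 0], [1, -1, -0.6, -0.25, 0], [1, -1, -0.6, -0.25, 0], [1, -1, -0.6, -0.25, 0], [1, -1, -0.6, -0.25, 0], [1, -1, -0.6, -0.25, 0], [1, -1, -0.6, -0.25, 0], [1, -1, -0.6, -0.25, 0]]
  grip_force: 30

```text
clock: 1.57
tcp_pos: [0.4214, 0.4127, 0.2821]
orientation: [0.701, 3.061, 0.001]
contact_force: [0.0, 0.6, -0.2]
grip_width: 0.0
gripper_force: 0.0
```

play_rows:
  commands:
    - [[1, -1, -0.6, -0.25, 0], [1, -1, -0.6, -0.25, 0], [1, -1, -0.6, -0.25, 0], [1, -1, -0.6, -0.25, 0], [1, -1, -0.6, -0.25, 0], [1, -1, -0.6, -0.25, 0], [1, -1, -0.6, -0.25, 0], [1, -1, -0.6, -0.25, 0]]

```text
clock: 2.23
tcp_pos: [0.5489, 0.2203, 0.3315]
orientation: [0.696, 3.063, 0.001]
contact_force: [0.1, 0.8, 0.2]
grip_width: 0.0002
gripper_force: 0.0
```

Run:
```python
from h import *
o=get_obs(); print(o["clock"],o["tcp_pos"].round(4),o["contact_force"].round(2)); print(R.from_rotvec(o["orientation"]).as_matrix().round(3))
p=viewer.grab_frame("wrist"); print(np.round(p["hand_eye"],3),p["fovy"]);save(p,"c")
for t,z in dict(cap_top=.163,rest=.05,slide=.055).items():
    for m in viewer.trace(p,t)[:3]:
      c=np.argwhere(m["pixels"]).mean(0)[::-1]
      print(t,round(m["score"],2),c.round(),np.round(m["rect"]),pix2plane(p,c,z,o).round(3)[0])
```

```text
2.2333 [0.5489 0.2203 0.3315] [0.11 0.8  0.18]
[[-0.902  0.432  0.001]
 [ 0.432  0.902  0.   ]
 [-0.     0.001 -1.   ]]
[[ 0.001  0.948  0.319  0.081]
 [ 1.    -0.001 -0.001 -0.001]
 [-0.001  0.319 -0.948 -0.142]
 [ 0.     0.     0.     1.   ]] 59.13675698294914
cap_top 0.74 [333. 161.] [307. 144. 353. 183.] [0.55  0.271]
cap_top 0.58 [318. 139.] [274.  92. 362. 183.] [0.528 0.267]
rest 0.95 [203. 162.] [183. 151. 222. 183.] [0.513 0.141]
slide 0.77 [147. 261.] [129. 235. 171. 296.] [0.592 0.016]
slide 0.75 [137.  72.] [100.  37. 176. 112.] [0.393 0.125]
slide 0.74 [244. 262.] [208. 230. 276. 291.] [0.646 0.127]
```

View pics/c.png

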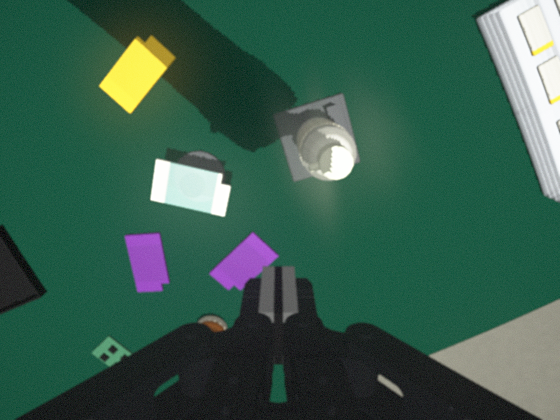

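Run:
```python
from h import *
o=get_obs(); p=viewer.grab_frame("wrist"); img=p["pixels"]
im=cv2.resize(img[80:240,120:380][:,:,::-1],None,fx=3,fy=3,interpolation=cv2.INTER_CUBIC)
# slide outline fit: bright/whitish pixels in window
w=img[140:230,140:240].astype(int); M=((w.min(2)>120)).astype(np.uint8)
n,l,s,c=cv2.connectedComponentsWithStats(M); k=1+s[1:,4].argmax()
pts=np.argwhere(l==k)[:,::-1]+[140,140]
W=pix2plane(p,pts,.055,o); rc=cv2.minAreaRect((W*1000).astype(np.float32)); print(rc, len(pts))
bx=cv2.boxPoints(rc)/1000; print(bx.round(4))
q=proj(p,np.c_[bx,np.full(4,.055)],o)
for a in q: cv2.circle(im,tuple(int(v) for v in (a-[120,80])*3+1),3,(0,0,255),-1)
t=pix2plane(p,[[338,162]],.163,o)[0]; print("cap",t)
a=np.linspace(0,6.3,60); q=proj(p,np.c_[t[0]+.015*np.cos(a),t[1]+.015*np.sin(a),a*0+.163],o)
for v in q: cv2.circle(im,tuple(int(x) for x in (v-[120,80])*3+1),1,(0,0,255),-1)
cv2.imwrite("pics/d.png",im)
```

```text
((533.04541015625, 113.93251037597656), (92.35050964355469, 52.73631286621094), 50.995849609375) 3209
[[0.4835 0.0946]
 [0.5245 0.0615]
 [0.5826 0.1332]
 [0.5416 0.1664]]
cap [0.54980767 0.27755866]
```

View pics/d.png

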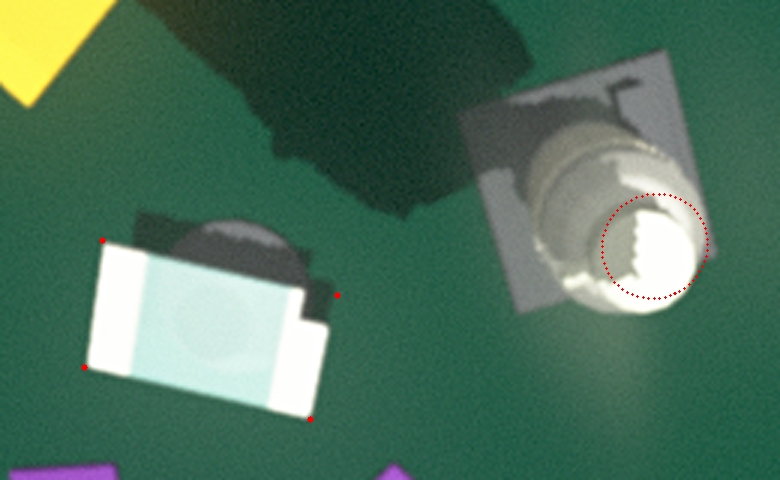

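The crop confirms the slide: white frosted bands on a clear middle, with the notch at crop (318,305), on the end facing the canister. The cap top is at about crop (643,250). I'll press the cap first.

play_rows:
  commands:
    - [[1, 0.11, 0.24, 0, 0], [1, 0.11, 0.24, 0, 0], [1, 0.11, 0.24, 0.3, 0], [1, 0.11, 0.24, 0.6, 0], [1, 0.11, 0.24, 0.75, 0], [1, 0.11, 0.24, 0.8, 0], [1, 0.11, 0.24, 0.8, 0], [1, 0.11, 0.24, 0.8, 0]]

```text
clock: 3.15
tcp_pos: [0.5475, 0.2741, 0.1702]
orientation: [-0.689, -3.062, 0.004]
contact_force: [0.0, -0.0, 0.5]
grip_width: 0.0003
gripper_force: 0.0
```

play_rows:
  commands:
    - [[1, 0, 0, 0.02, 0], [1, 0, 0, 0.03, 0], [1, 0, 0, 0.04, 0], [1, 0, 0, 0.05, 0], [1, 0, 0, 0.055, 0], [1, 0, 0, 0.055, 0]]

```text
clock: 3.65
tcp_pos: [0.5498, 0.2739, 0.1613]
orientation: [0.693, 3.063, 0.003]
contact_force: [0.7, 0.7, 2.6]
grip_width: -0.0003
gripper_force: 1.3
```

play_rows:
  commands:
    - [[1, 0, 0, 0.01, 0], [1, 0, 0, 0.015, 0], [1, 0, 0, 0.02, 0], [1, 0, 0, 0.025, 0], [1, 0, 0, 0.025, 0]]

```text
clock: 4.07
tcp_pos: [0.5499, 0.274, 0.1571]
orientation: [0.693, 3.063, 0.003]
contact_force: [-2.2, 0.3, 11.9]
grip_width: 0.0001
gripper_force: 6.3
```

play_rows:
  commands:
    - [[1, 0, 0, -0.15, 0], [1, 0, 0, -0.35, 0], [1, 0, 0, -0.35, 0], [-1, -0.06, -0.2, -0.35, -0.1], [-1, -0.13, -0.4, -0.35, -0.2], [-1, -0.2, -0.6, -0.3, -0.3], [-1, -0.245, -0.855, -0.25, -0.4], [-1, -0.245, -0.855, -0.25, -0.5], [-1, -0.245, -0.855, -0.25, -0.6], [-1, -0.245, -0.855, -0.25, -0.7], [-1, -0.245, -0.855, -0.25, -0.8], [-1, -0.245, -0.855, -0.25, -0.85]]

```text
clock: 5.07
tcp_pos: [0.5188, 0.0973, 0.2046]
orientation: [1.055, -2.957, -0.0]
contact_force: [-0.3, -0.4, -0.6]
grip_width: 0.0854
gripper_force: 0.0
```

play_rows:
  commands:
    - [[-1, 0, 0, 0, 0], [-1, 0, 0, 0, 0], [-1, 0, 0, 0, 0]]

```text
clock: 5.32
tcp_pos: [0.5193, 0.0977, 0.2049]
orientation: [1.042, -2.963, -0.0]
contact_force: [0.1, 0.3, 0.3]
grip_width: 0.0856
gripper_force: 0.0
```

Run:
```python
from h import *
o=get_obs(); p=viewer.grab_frame("wrist"); img=p["pixels"]; save(p,"e")
Rm=R.from_rotvec(o["orientation"]).as_matrix(); print(o["tcp_pos"].round(4)); print(Rm.round(3), o["joints"].round(2))
C=proj(p,[[.533,.114,.055]],o)[0]; print(C)
M=(img.astype(int).min(2)>120).astype(np.uint8)
n,l,s,c=cv2.connectedComponentsWithStats(M); ks=[k for k in range(1,n) if s[k,4]>300]
for k in ks:
  pts=np.argwhere(l==k)[:,::-1]
  W=pix2plane(p,pts,.055,o); rc=cv2.minAreaRect((W*1000).astype(np.float32)); print(s[k],np.round(rc[0]),np.round(rc[1]),rc[2])
s=viewer.grab_frame("scene"); print([ (m["score"],m["rect"]) for m in viewer.trace(s,"cap_top")[:2]])
```

```text
[0.5193 0.0977 0.2049]
[[-0.78  -0.626 -0.001]
 [-0.626  0.78  -0.   ]
 [ 0.001  0.    -1.   ]] [-0.34  0.27  0.04  1.93 -0.01  0.94  1.95]
[283.93736947 216.05561198]
[ 241  156   80  113 6475] [530. 115.] [92. 59.] 50.79124069213867
[ 331  251  110   94 2139] [539. 240.] [75. 75.] 81.66439056396484
[369 283  22  92 556] [566. 260.] [107.  15.] 50.391273498535156
[(0.6, [377.1, 158.7, 393.5, 172.4])]
```

View pics/e.png

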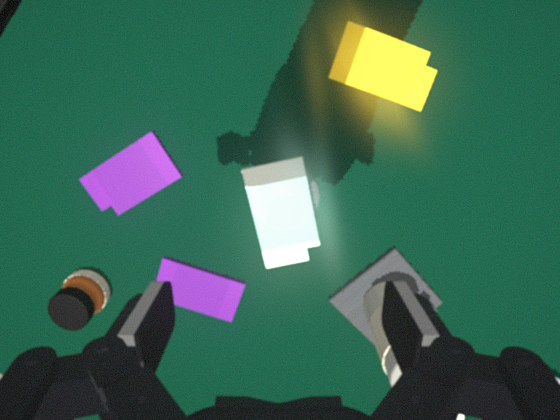

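The view shows the slide at (283,212), notch end towards the canister. Position matches; it still needs 12° of turn, then down and grip.

play_rows:
  commands:
    - [[-1, 0, 0, 0, -0.07], [-1, 0, 0, 0, -0.135], [-1, 0, 0, 0.2, -0.135], [-1, 0, 0, 0.4, -0.135], [-1, 0, 0, 0.6, -0.135], [-1, 0, 0, 0.75, -0.135], [-1, 0, 0, 0.82, -0.135], [-1, 0, 0, 0.86, -0.135], [-1, 0, 0, 0.88, -0.135], [-1, 0, 0, 0.88, -0.135], [-1, 0, 0, 0.88, -0.135]]

```text
clock: 6.38
tcp_pos: [0.5206, 0.0982, 0.0303]
orientation: [-1.354, 2.833, -0.001]
contact_force: [-0.1, -0.3, -0.1]
grip_width: 0.0854
gripper_force: 0.0
```

play_rows:
  commands:
    - [[1, 0, 0, 0, 0], [1, 0, 0, 0, 0], [1, 0, 0, 0, 0], [1, 0, 0, 0, 0], [1, 0, 0, 0, 0], [1, 0, 0, 0, 0], [1, 0, 0, 0, 0], [1, 0, 0, 0, 0], [1, 0, 0, 0, 0], [1, 0, 0, 0, 0]]
  grip_force: 25

```text
clock: 7.22
tcp_pos: [0.5203, 0.098, 0.0302]
orientation: [-1.354, 2.833, -0.0]
contact_force: [-0.0, 0.2, 6.0]
grip_width: 0.0492
gripper_force: 25.9
```

play_rows:
  commands:
    - [[1, 0, 0, -0.08, 0], [1, 0, 0, -0.15, 0], [1, 0, 0, -0.15, 0], [1, 0.085, 0, -0.15, 0], [1, 0.085, 0, -0.15, 0], [1, 0.085, 0, -0.15, 0]]

```text
clock: 7.72
tcp_pos: [0.5084, 0.0841, 0.0589]
orientation: [1.353, -2.834, -0.0]
contact_force: [-0.7, 0.2, 0.2]
grip_width: 0.0493
gripper_force: 26.3
```

Run:
```python
from h import *
o=get_obs(); print(o["tcp_pos"].round(4),o["contact_force"].round(1),o["moment"].round(2))
p=viewer.grab_frame("wrist"); s=viewer.grab_frame("scene")
a=s["pixels"][150:270,260:420]; a=cv2.resize(a,None,fx=3.5,fy=3.5,interpolation=cv2.INTER_CUBIC)
w=cv2.resize(p["pixels"],None,fx=.42,fy=.42)
c=np.zeros((420,560+235,3),np.uint8); c[:,:560]=a; c[:w.shape[0],560:]=w[:,:235]
cv2.imwrite("pics/f.png",c[:,:,::-1])
```

```text
[0.5084 0.0841 0.0589] [-0.7  0.2  0.2] [ 0.02  0.01 -0.04]
```

View pics/f.png

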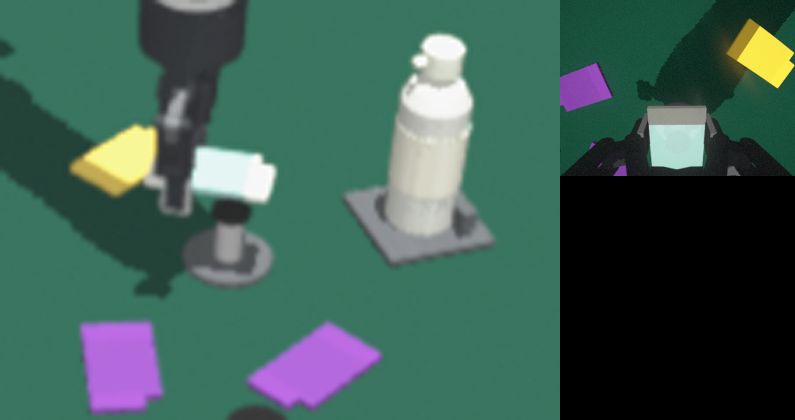

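The slide (crop 235,173) is held level, label end over the rest and the cap is sprung back. Next I tilt it against the rest's edge.

play_rows:
  commands:
    - [[1, 0, 0, 0.08, 0], [1, 0, 0, 0.13, 0], [1, 0, 0, 0.15, 0], [1, 0, 0, 0.16, 0], [1, 0, 0, 0.17, 0], [1, 0, 0, 0.18, 0], [1, 0, 0, 0.18, 0]]

```text
clock: 8.4
tcp_pos: [0.509, 0.0854, 0.0234]
orientation: [1.356, -2.834, -0.001]
contact_force: [-2.4, 0.2, 7.5]
grip_width: 0.0495
gripper_force: 28.2
```

play_rows:
  commands:
    - [[1, 0, 0, 0.01, 0], [1, 0, 0, 0.02, 0], [1, 0, 0, 0.03, 0], [1, 0, 0, 0.03, 0]]

```text
clock: 8.73
tcp_pos: [0.5097, 0.086, 0.0178]
orientation: [-1.356, 2.832, 0.001]
contact_force: [-3.0, 0.6, 9.5]
grip_width: 0.0495
gripper_force: 30.2
```

play_rows:
  commands:
    - [[1, 0, 0, 0.01, 0], [1, 0, 0, 0.02, 0], [1, 0, 0, 0.025, 0], [1, 0, 0, 0.025, 0]]

```text
clock: 9.07
tcp_pos: [0.5101, 0.0857, 0.0131]
orientation: [-1.355, 2.832, 0.0]
contact_force: [-1.4, 0.6, 10.9]
grip_width: 0.0496
gripper_force: 32.3
```

play_rows:
  commands:
    - [[1, 0, 0, -0.1, 0], [1, 0, 0, -0.3, 0], [1, 0, 0, -0.5, 0], [1, 0, 0, -0.6, 0], [1, 0, 0, -0.6, 0], [1, 0, 0, -0.6, 0]]

```text
clock: 9.57
tcp_pos: [0.5098, 0.0851, 0.1333]
orientation: [-1.354, 2.832, -0.001]
contact_force: [-0.7, 1.2, -0.2]
grip_width: 0.049
gripper_force: 31.4
```

Run:
```python
from h import *
o=get_obs(); print(o["tcp_pos"].round(4))
p=viewer.grab_frame("wrist"); s=viewer.grab_frame("scene")
np.savez("shot.npz",tcp=o["tcp_pos"],ori=o["orientation"])
import pickle; pickle.dump((o,p,s),open("shot.pkl","wb"))
for n,q in(("w",p),("s",s)):
  print([(n,round(m["score"],2),np.round(m["rect"])) for m in viewer.trace(q,"slide")[:3]])
a=s["pixels"][110:230,260:420]; a=cv2.resize(a,None,fx=2.5,fy=2.5,interpolation=cv2.INTER_CUBIC)
w=p["pixels"][180:480,160:400]; w=cv2.resize(w,None,fx=1.6,fy=1.6,interpolation=cv2.INTER_CUBIC); print(a.shape,w.shape)
c=np.zeros((400,400+w.shape[1],3),np.uint8); c[:300,:400]=a; c[:w.shape[0],400:]=w
cv2.imwrite("pics/g.png",c[:,:,::-1])
```

```text
[0.5098 0.0851 0.1333]
[('w', 0.89, array([ 41., 127., 164., 224.])), ('w', 0.84, array([367.,  53., 491., 176.])), ('w', 0.73, array([105., 281., 170., 336.]))]
[('s', 0.71, array([278., 188., 314., 205.])), ('s', 0.67, array([286., 243., 306., 267.])), ('s', 0.61, array([302., 161., 336., 179.]))]
(300, 400, 3) (384, 384, 3)
```

View pics/g.png

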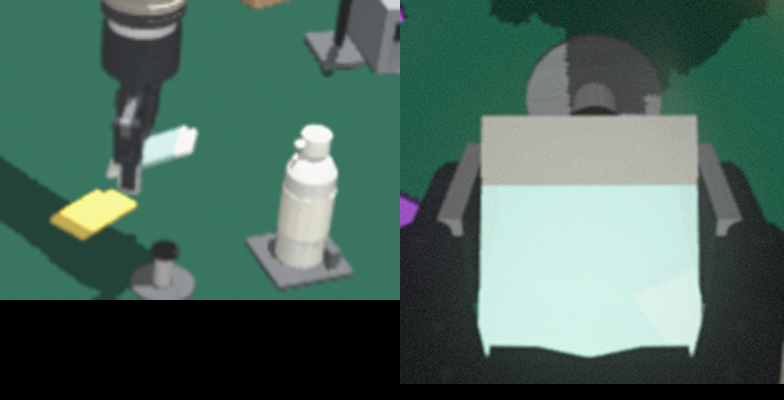

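The slide is now tilted label end up and level from side to side (plain end edge at wrist row about 252). I'll fit the angle.

Run:
```python
from h import *
import pickle
from scipy.optimize import least_squares
o,p,s=pickle.load(open("shot.pkl","rb"))
T=R.from_rotvec(o["orientation"]).as_matrix(); t=np.array(o["tcp_pos"])
g=p["pixels"].astype(float).mean(2)
for c in(240,278,320):
  col=g[235:320,c-6:c+7].mean(1); d=np.diff(col); print(c,235+.5+d[:40].argmax(),235.5+40+d[40:].argmax())
def pts(q,S): # S in slide coords (x to label, y, z), grip axis at x=-s, z=.0025
  th,sg,h,y0,roll=q; x=S[:,0]+sg; z=S[:,2]-.0025
  lx=x*np.cos(th)-z*np.sin(th); up=x*np.sin(th)+z*np.cos(th)
  return t+np.c_[-lx, -S[:,1]*1+y0, -h-up+roll*S[:,1]]@T.T
A=np.array([[-.045,.025,.005],[-.045,-.025,.005],[-.029,.025,.005],[-.029,-.025,.005]])
# which side: tool y vs image x: camera x = tool y -> left is -y tool
uv=np.array([[211.3,252.5],[345.6,252.5],[210,295.6],[346.3,295.6]])
# scene label-end corner (un-notched) & wrist
f=lambda q:np.r_[(proj(p,pts(q,A),o)-uv).ravel(),(q[1]-.02)/.004,(q[2]-.0223)/.003,q[4]/.05]
for q0 in(.3,.7,1.):
  r_=least_squares(f,[q0,.02,.022,0,0],x_scale=[.1,.01,.01,.01,.1]); print(np.degrees(r_.x[0]).round(1),r_.x.round(4),r_.cost.round(2),r_.fun.round(1))
B=np.array([[.045,-.025,.005],[.045,.013,.005],[.033,.013,.005],[.033,.025,.005],[-.045,.025,.005],[-.045,-.025,.005]])
a=cv2.resize(s["pixels"][145:200,290:360][:,:,::-1],None,fx=8,fy=8,interpolation=cv2.INTER_CUBIC)
a0=a.copy()
for d,col in((-8,(255,0,0)),(0,(0,0,255)),(8,(0,255,255))):
  q=r_.x.copy(); q[0]+=np.radians(d); k=(proj(s,pts(q,B))-[290,145])*8+4
  print(d,proj(s,pts(q,B))[:4].round(1).tolist())
  cv2.polylines(a,[k.astype(np.int32)],True,col,1)
cv2.imwrite("pics/i.png",a)
```

```text
240 251.5 295.5
278 251.5 295.5
320 251.5 295.5
23.0 [ 0.4012  0.02    0.0244 -0.0009 -0.0006] 0.6 [-0.3 -0.1  0.  -0.1  0.6  0.1 -0.4  0.1 -0.   0.7 -0. ]
23.0 [ 0.4012  0.02    0.0244 -0.0009 -0.0006] 0.6 [-0.3 -0.1  0.  -0.1  0.6  0.1 -0.4  0.1 -0.   0.7 -0. ]
23.0 [ 0.4012  0.02    0.0244 -0.0009 -0.0006] 0.6 [-0.3 -0.1  0.  -0.1  0.6  0.1 -0.4  0.1 -0.   0.7 -0. ]
-8 [[340.9, 164.4], [338.7, 172.3], [333.9, 172.7], [333.2, 175.3]]
0 [[339.9, 161.3], [337.6, 169.2], [333.0, 170.2], [332.3, 172.8]]
8 [[338.3, 158.3], [336.1, 166.1], [331.7, 167.8], [330.9, 170.3]]
```

View pics/i.png

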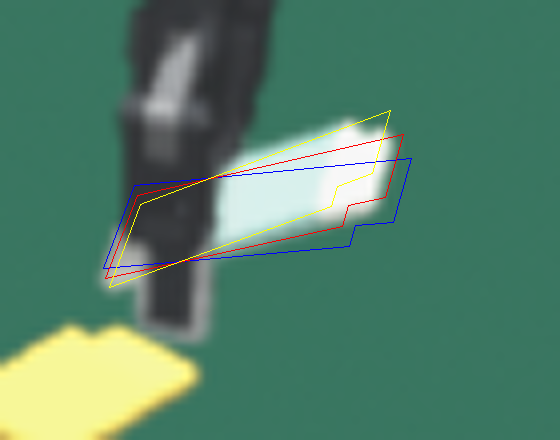

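Fit says about 25°, so I tilt further with a shorter lever.

play_rows:
  commands:
    - [[1, -0.035, 0, 0.15, 0], [1, -0.035, 0, 0.35, 0], [1, -0.035, 0, 0.5, 0], [1, -0.035, 0, 0.53, 0], [1, -0.035, 0, 0.56, 0], [1, -0.035, 0, 0.58, 0], [1, -0.035, 0, 0.6, 0], [1, -0.035, 0, 0.61, 0], [1, -0.035, 0, 0.62, 0], [1, -0.035, 0, 0.62, 0]]

```text
clock: 10.6
tcp_pos: [0.5145, 0.0903, 0.0107]
orientation: [-1.354, 2.832, -0.001]
contact_force: [-5.3, -1.4, 10.8]
grip_width: 0.0495
gripper_force: 36.0
```

play_rows:
  commands:
    - [[1, 0, 0, -0.1, 0], [1, 0, 0, -0.3, 0], [1, 0, 0, -0.5, 0], [1, 0, 0, -0.62, 0], [1, 0, 0, -0.62, 0], [1, 0, 0, -0.62, 0]]

```text
clock: 11.1
tcp_pos: [0.5154, 0.0906, 0.1354]
orientation: [-1.352, 2.829, -0.002]
contact_force: [-0.5, 0.1, -0.7]
grip_width: 0.0494
gripper_force: 35.1
```

```bash
cat > fit.py <<'E'
from h import *
import pickle
from scipy.optimize import least_squares
def run(o,p,s):
  T=R.from_rotvec(o["orientation"]).as_matrix(); t=np.array(o["tcp_pos"])
  def pts(q,S):
    th,sg,h,y0=q[:4]; x=S[:,0]+sg; z=S[:,2]-.0025
    lx=x*np.cos(th)-z*np.sin(th); up=x*np.sin(th)+z*np.cos(th)
    return t+np.c_[-lx,-S[:,1]+y0,-h-up]@T.T
  g=p["pixels"].astype(float).mean(2)
  d=np.diff(g[225:345,240:320].mean(1)); r1=225+1+d[:60].argmax(); r2=r1+10+d[r1-215:].argmax()-.0+0
  dd=d.copy(); dd[:r1-225+8]=0; r2=226+dd.argmax()
  L=[]
  for rr in(r1+6,r2-6):
    e=np.diff(g[int(rr)-3:int(rr)+4].mean(0)); L.append((180+1+e[180:240].argmax()-.5,320+1+e[320:380].argmin()-.5))
  print("rows",r1,r2,"cols",L)
  # scene mask: pale slide pixels near projected slide
  c=proj(s,pts([.6,.02,.024,0],np.array([[.02,0,.005]])))[0].astype(int)
  y0,x0=c[1]-25,c[0]-25; w=s["pixels"][y0:y0+50,x0:x0+50].astype(int)
  M=((w.min(2)>165)).astype(np.uint8); n,l,st,_=cv2.connectedComponentsWithStats(M)
  k=1+st[1:,4].argmax(); P=np.argwhere(l==k)[:,::-1]+[x0,y0]; print("scene",st[k])
  top=np.array([[x,P[P[:,0]==x][:,1].min()] for x in np.unique(P[:,0])]); top=top[3:-6]
  m=np.polyfit(top[:,0],top[:,1],1)[0]
  E_=np.array([[-.02,-.025,.005],[.045,-.025,.005]])
  for th in range(15,65,5):
    a,b=proj(s,pts([np.radians(th),.02,.024,0],E_)); print(th,round((b[1]-a[1])/(b[0]-a[0]),3),end="; ")
  print("\nscene top-edge slope",m.round(3))
  A=np.array([[-.045,.0,.005],[-.029,0,.005]]); 
  def f(q):
    u=proj(p,pts(q,A),o)[:,1]-[r1,r2]
    w=[]
    for xx in(-.045,-.029):
      k=proj(p,pts(q,np.array([[xx,.025,.005],[xx,-.025,.005]])),o); w.append(abs(k[1,0]-k[0,0]))
    z=[b-a for a,b in L]
    return np.r_[u,np.array(w)-z,(q[1]-.02)/.003,(q[2]-.0235)/.0015]
  for q0 in(.4,.9):
    v=least_squares(f,[q0,.02,.022,0],x_scale=[.1,.01,.01,.01]); print("wrist",np.degrees(v.x[0]).round(1),v.x.round(4),v.fun.round(1))
E
python3 - <<'E'
from fit import *
print("before"); run(*pickle.load(open("shot.pkl","rb")))
o=get_obs();print(o["clock"],o["tcp_pos"]);d=(o,viewer.grab_frame("wrist"),viewer.grab_frame("scene"))
pickle.dump(d,open("shot2.pkl","wb")); run(*d)
E
```

```text
before
rows 252 296 cols [(np.float64(210.5), np.float64(345.5)), (np.float64(210.5), np.float64(345.5))]
scene [ 15  20  22  15 206]
15 -0.097; 20 -0.178; 25 -0.264; 30 -0.356; 35 -0.457; 40 -0.57; 45 -0.699; 50 -0.85; 55 -1.032; 60 -1.261; 
scene top-edge slope -0.341
wrist 20.8 [ 0.363   0.02    0.0237 -0.0017] [ 0.3 -0.3 -0.   0.   0.   0.1]
wrist 20.8 [ 0.363   0.02    0.0237 -0.0017] [ 0.3 -0.3 -0.   0.   0.   0.1]
11.1 [0.51535104 0.09056671 0.13538022]
rows 252 295 cols [(np.float64(210.5), np.float64(344.5)), (np.float64(209.5), np.float64(346.5))]
scene [ 16  17  19  16 167]
15 -0.1; 20 -0.181; 25 -0.267; 30 -0.359; 35 -0.46; 40 -0.573; 45 -0.702; 50 -0.853; 55 -1.035; 60 -1.265; 
scene top-edge slope -0.497
wrist 24.8 [ 0.4327  0.0195  0.0251 -0.0014] [-0.3  0.3  0.5 -1.4 -0.2  1. ]
wrist 24.8 [ 0.4327  0.0195  0.0251 -0.0014] [-0.3  0.3  0.5 -1.4 -0.2  1. ]
```

```bash
cat > fit2.py <<'E'
from h import *
import pickle
from scipy.optimize import least_squares
def run(o,p):
  T=R.from_rotvec(o["orientation"]).as_matrix(); t=np.array(o["tcp_pos"])
  K,D,W=cam(p,o); g=p["pixels"][:,:,1].astype(float); g=cv2.GaussianBlur(g,(1,5),0)
  def pk(v,i): 
    a,b,c=v[i-1:i+2]; den=a-2*b+c; return i+.5+(0 if den==0 else .5*(a-c)/den)
  Ls,Rs=[],[]
  rows=np.arange(262,372)
  for y in rows:
    e=np.diff(g[y]); i=190+e[190:235].argmax(); j=325+(-e)[325:370].argmax()
    Ls.append((pk(e,i),y)); Rs.append((pk(-e,j),y))
  d=np.diff(g[235:320,240:320].mean(1)); r1=235+pk(d,d[:35].argmax()); d2=d.copy(); d2[:35]=0; r2=235+pk(d2,d2.argmax())
  def pts(q,S):
    th,sg,h,y0,yw,rl=q; x=S[:,0]+sg; z=S[:,2]-.0025
    lx=x*np.cos(th)-z*np.sin(th); up=x*np.sin(th)+z*np.cos(th)
    return t+np.c_[-lx+yw*S[:,1],-S[:,1]+y0-yw*lx*0-yw*x,-h-up+rl*S[:,1]]@T.T
  U=np.array(Ls+Rs)
  xs=np.linspace(-.05,.05,60)
  def f(q):
    out=[]
    for sgn,E in((1,Ls),(-1,Rs)):
      k=proj(p,pts(q,np.c_[xs,xs*0+sgn*.025,xs*0+.005]),o); E=np.array(E)
      out.append(np.interp(E[:,1],k[:,1],k[:,0])-E[:,0])
    k=proj(p,pts(q,np.array([[-.045,0,.005],[-.029,0,.005]])),o)[:,1]-[r1,r2]
    return np.r_[np.concatenate(out),k*5,(q[1]-.02)/.004*2,(q[2]-.0235)/.002*2,q[4]*50,q[5]*50]
  v=least_squares(f,[.6,.02,.0235,0,0,0],x_scale=[.1,.01,.01,.01,.1,.1],loss="soft_l1",f_scale=.4)
  F=f(v.x); n=len(rows); print("deg",np.degrees(v.x[0]).round(1),"s,h,y0,yaw,roll",v.x[1:].round(4),"rms",np.median(abs(F[:n])).round(2),np.median(abs(F[n:2*n])).round(2),F[2*n:].round(1), r1,r2)
  return v.x
E
python3 - <<'E'
from fit2 import *
for n in("shot","shot2"):
  d=pickle.load(open(n+".pkl","rb")); run(d[0],d[1])
p=d[1]; a=p["pixels"][200:410,150:410,::-1]; b=pickle.load(open("shot.pkl","rb"))[1]["pixels"][200:410,150:410,::-1]
sc=cv2.resize(d[2]["pixels"][130:200,290:360,::-1],(270,270),interpolation=cv2.INTER_CUBIC)
c=np.zeros((420,800,3),np.uint8); c[:,:520]=cv2.resize(a,None,fx=2,fy=2); c[:270,525:795]=sc
cv2.imwrite("pics/j.png",c)
E
```

```text
deg 26.5 s,h,y0,yaw,roll [ 0.0194  0.0254 -0.001  -0.0004  0.    ] rms 0.17 0.19 [-0.1  0.1 -0.3  1.9 -0.   0. ] 251.73518164435947 295.3578767123288
deg 34.5 s,h,y0,yaw,roll [ 0.0182  0.028  -0.001  -0.0005  0.    ] rms 0.13 0.12 [-1.1  1.  -0.9  4.5 -0.   0. ] 251.8040410958904 294.69039940461425
```

View pics/j.png

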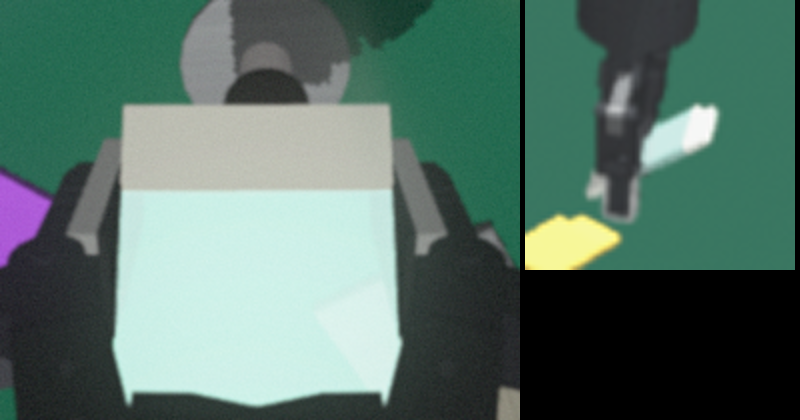

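Wrist fit says 34.5° and the scene slope about 36°. The view shows a good, level grip. One small nudge more.

play_rows:
  commands:
    - [[1, -0.02, 0, 0.15, 0], [1, -0.02, 0, 0.35, 0], [1, -0.02, 0, 0.5, 0], [1, -0.02, 0, 0.55, 0], [1, -0.02, 0, 0.58, 0], [1, -0.02, 0, 0.6, 0], [1, -0.02, 0, 0.61, 0], [1, -0.02, 0, 0.625, 0], [1, -0.02, 0, 0.625, 0]]

```text
clock: 11.95
tcp_pos: [0.5156, 0.0923, 0.0089]
orientation: [1.354, -2.834, 0.001]
contact_force: [-4.0, -4.6, 6.7]
grip_width: 0.0496
gripper_force: 36.2
```

play_rows:
  commands:
    - [[1, 0, 0, -0.1, 0], [1, 0, 0, -0.3, 0], [1, 0, 0, -0.5, 0], [1, 0, 0, -0.62, 0], [1, 0, 0, -0.62, 0], [1, 0, 0, -0.62, 0]]

```text
clock: 12.45
tcp_pos: [0.5178, 0.0937, 0.1342]
orientation: [-1.352, 2.829, -0.001]
contact_force: [-0.2, 0.0, -1.2]
grip_width: 0.0492
gripper_force: 35.8
```

Run:
```python
import fit, fit2, pickle
from h import *
o=get_obs();d=(o,viewer.grab_frame("wrist"),viewer.grab_frame("scene"))
fit.run(*d); fit2.run(o,d[1])
print(o["tcp_pos"],R.from_rotvec(o["orientation"]).as_matrix().round(3),o["joints"].round(2))
t=viewer.grab_frame("top")
for q in (d[2],t):
  m=viewer.trace(q,"drip_tray")[0]; b=m["rect"]; print(m["score"],np.round(b),pix2plane(q,[[b[0],b[1]],[b[2],b[1]],[b[2],b[3]],[b[0],b[3]]],.018).round(3).tolist())
  c,_=cv2.findContours(m["pixels"].astype(np.uint8),0,1); c=max(c,key=cv2.contourArea).reshape(-1,2)
  rc=cv2.minAreaRect((pix2plane(q,c,.018)*1000).astype(np.float32)); print(rc)
```

```text
rows 252 294 cols [(np.float64(211.5), np.float64(344.5)), (np.float64(209.5), np.float64(346.5))]
scene [ 16  15  18  16 147]
15 -0.099; 20 -0.18; 25 -0.266; 30 -0.358; 35 -0.458; 40 -0.571; 45 -0.699; 50 -0.849; 55 -1.031; 60 -1.258; 
scene top-edge slope -0.683
wrist 27.5 [ 0.4796  0.0193  0.0253 -0.0014] [-0.7  0.8  0.5 -1.7 -0.2  1.2]
wrist 27.5 [ 0.4796  0.0193  0.0253 -0.0014] [-0.7  0.8  0.5 -1.7 -0.2  1.2]
deg 39.7 s,h,y0,yaw,roll [ 0.0169  0.0302 -0.001  -0.0001  0.    ] rms 0.2 0.2 [-1.   0.8 -1.5  6.7 -0.   0. ] 251.6011122697254 293.90256132267245
[0.51776223 0.0936593  0.13421779] [[-0.628 -0.778  0.006]
 [-0.778  0.628  0.002]
 [-0.005 -0.003 -1.   ]] [-0.3   0.35 -0.    2.01  0.    0.78  2.16]
0.97 [148. 234. 224. 285.] [[0.4, -0.326], [0.481, -0.15], [0.651, -0.215], [0.579, -0.373]]
((528.2447509765625, -272.1470947265625), (160.2557373046875, 140.57058715820312), 87.502685546875)
0.98 [338. 201. 406. 253.] [[0.581, -0.184], [0.583, -0.351], [0.457, -0.351], [0.455, -0.185]]
((522.0496826171875, -265.24951171875), (161.0662384033203, 119.78794860839844), 87.0914535522461)
```

About 40° now. I'll carry it over the tray, whose centre is (0.521, -0.266).

play_rows:
  commands:
    - [[1, 0.06, -0.05, 0, 0], [1, 0.16, -0.14, 0, 0], [1, 0.28, -0.25, 0, 0], [1, 0.4, -0.36, 0, 0], [1, 0.5, -0.45, 0, 0], [1, 0.58, -0.52, 0, 0], [1, 0.64, -0.57, 0, 0], [1, 0.64, -0.57, 0, 0]]

```text
clock: 13.37
tcp_pos: [0.5233, -0.0823, 0.1303]
orientation: [1.346, -2.836, 0.001]
contact_force: [-0.6, -0.3, -0.4]
grip_width: 0.0494
gripper_force: 35.8
```

play_rows:
  commands:
    - [[1, 0.1, -0.09, 0, 0], [1, 0.22, -0.2, 0, 0], [1, 0.36, -0.32, 0, 0], [1, 0.5, -0.44, 0.1, 0], [1, 0.6, -0.53, 0.2, 0], [1, 0.64, -0.57, 0.3, 0], [1, 0.64, -0.57, 0.4, 0], [1, 0.64, -0.57, 0.48, 0], [1, 0.64, -0.57, 0.53, 0], [1, 0.64, -0.57, 0.53, 0], [1, 0.64, -0.57, 0.53, 0], [1, 0.64, -0.57, 0.53, 0]]

```text
clock: 14.37
tcp_pos: [0.5334, -0.2488, 0.026]
orientation: [-1.356, 2.833, -0.001]
contact_force: [0.4, 0.0, -0.4]
grip_width: 0.0493
gripper_force: 35.7
```

Run:
```python
import fit2
from h import *
o=get_obs(); p=viewer.grab_frame("wrist"); s=viewer.grab_frame("scene"); t=viewer.grab_frame("top")
print(o["clock"],o["tcp_pos"],o["contact_force"].round(1),o["gripper_force"])
try: fit2.run(o,p)
except Exception as e: print(e)
c=np.zeros((560,800,3),np.uint8)
c[:400,:400]=cv2.resize(s["pixels"][190:290,130:230],(400,400),interpolation=cv2.INTER_CUBIC)
c[:400,400:]=cv2.resize(t["pixels"][176:276,320:420],(400,400),interpolation=cv2.INTER_CUBIC)
c[400:,:213]=cv2.resize(p["pixels"],(213,160))
cv2.imwrite("pics/k.png",c[:,:,::-1])
```

```text
14.3667 [ 0.53340217 -0.24876963  0.02599519] [ 0.4  0.  -0.4] 35.74396301060915
deg 39.6 s,h,y0,yaw,roll [ 0.0169  0.0303 -0.001   0.0004  0.0001] rms 0.15 0.22 [-1.2  0.9 -1.6  6.8  0.   0. ] 251.5968309859155 293.8942489595157
```

View pics/k.png

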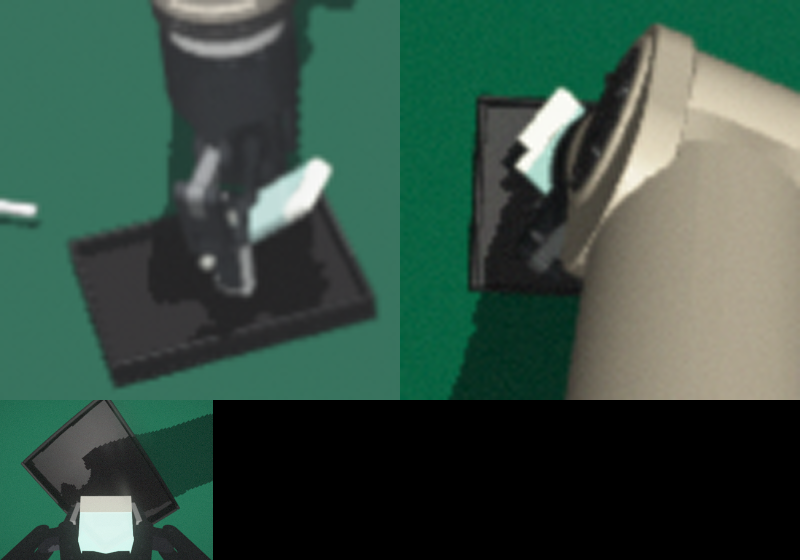

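The scene and top crops show the slide held over the tray: notched label end up (top crop (525,150)), about 40°, low end roughly 3 cm above the floor inside the outline. Handing in.

```bash
python3 -c "
from bench import r
print(r.hand_in())"
```

```text
the job is handed in; nothing more can be done
None
```

I pressed the cap to its stop and it sprang back, then handed the job in with the slide held still over the drip tray, label end up at about 40° and the low end about 3 cm above the tray floor.

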